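# Slide a stage insert out over the end of its parking ledge

## Task

Two microscope stage inserts, thin metal plates, lie flat on the low parking ledge: one has a round opening, the other a rectangular slot. With your fingertips, gently push the one with the round opening lengthwise along the ledge, over the end that it lies nearer to, until about a third of its length overhangs that end so that it can later be taken by its edge; it should stay flat and lie roughly square on the ledge. Only push it, do not pinch or lift it, and leave the slotted insert and everything else as they are, with the hand clear of everything at the end.

Things in the scene. Friction and masses are not known exactly. Their poses are not given: they have to be found in the camera images.
- ledge_deck (a point): Centre of the upper surface of the parking ledge, a dark steel deck fixed 50 mm above the bench: 90 mm deep (x axis, away from the robot) and 360 mm long (y axis, to the robot's left), so its ends lie at y = +180 and -180 mm in this frame. Both ends and the near side are open; along the far side a rail (x = 40 to 45 mm) stands 6 mm above the deck.
- round_insert_center (a point): Centre, half-way up, of the loose bare-metal plate with a 36 mm round hole: 60 mm wide (x axis), 90 mm long (y axis), 7 mm thick, 0.1 to 0.2 kg. It lies lengthwise on the left or the right half of the ledge, 25 to 50 mm inside that end, with at least 80 mm of free deck between it and the other insert. It slides with ordinary friction and falls once 45 mm overhang.
- slot_insert_center (a point): Centre, half-way up, of the other insert, same plate 60 x 90 x 7 mm but with a rectangular slot 22 x 56 mm, loose on the other half of the ledge. To be left alone.
- adaptor_ring: Black adaptor ring, 52 mm across, 18 mm tall, on the bench before the ledge (origin: centre of the underside). Bystander.
- sample_puck_4: Black sample puck, 32 mm across, 20 mm tall, on the bench before the ledge (origin: centre of the underside). Bystander.
- objective_2x: Microscope objective standing upright on the bench off the left end of the ledge, 36 mm across, 50 mm tall (origin: centre of the underside). Bystander.
- sample_puck_1: Black sample puck, 32 mm across, 14 mm tall, on the bench off the right end of the ledge (origin: centre of the underside). Bystander.
Mind the look-alikes: they are no part of the job. Leave any purple look-alike of the part that bears round_insert_center alone.

How it is judged:
By the outcome, as a careful person would: the job done as asked, in the order asked, and still so for the second after the job is handed in, with the robot touching nothing.
It also fails if it takes over 34 s, if anything falls off the work surface, if the arm or the gripper's body presses on something with over 40 N, if the wrist force passes 120 N, or if a joint passes its speed limit or range.

## Robot

A 6-joint arm with a two-finger parallel gripper is mounted at the origin on a cart in front of the work surface, level with it; the furniture and walls round the work are solid. World frame = base frame: x ahead of the robot, y to its left, z up, the work surface at z = 0. Lengths are in m, angles in rad, forces in N, time in s.
With the tool pointing down it reaches from about 0.4 to 0.825 m from the base axis. Payload 7 kg.
Tool frame: the origin (TCP) lies midway between the tips of the shut fingers; the grasp point (between the pads) lies 19 mm behind it; z points along the fingers, y is the line along which they close (so a half turn about z gives the same grasp; the last joint's range is limited). The gripper opens to 88 mm and grips with 3 to 60 N. Pads are 19 mm wide; open, the fingers measure 130 mm over their backs; the gripper's body (78 mm by 193 mm) begins 47 mm behind the grasp point.
Start: joints at [-0.963, 0.359, 0.012, 0, -1.224, -0.288], TCP at [0.212, -0.641, 0.227] pointing down, gripper open.
Joint ranges: [-3.07, 3.07], [-1.43, 2.12], [-1.02, 1.25], [-3.03, 1.67], [-3.05, -0], [-3.03, 3.03]. Speed limits (rad/s): [2.39, 2.39, 3.01, 3.14, 3.14, 3.14].

## Interface

Orientations are given as [roll, pitch, yaw] about the fixed x, y, z axes, in that order (R = Rz(yaw) Ry(pitch) Rx(roll)).
In Python, from station import arm gives the robot as it stands.
- The arm moves only by the tool servo_tool, never from a script. Its argument "deltas" is a list of rows, each a list of 7 numbers: the closure, from -1 (fully open) to 1 (shut), then the shift along the tool's x, y, z in mm, then the turn, a rotation vector about the tool's x, y, z in degrees. In form: [[gripper, x, y, z, ax, ay, az], ...]. A call has 1 to 20 rows; each row shifts and turns the commanded pose from where the row before left it, along the tool's axes as they then stand; what a row does not reach is not made up. A row lasts 1/12 s, in which the tool goes at most 41.7 mm and 7.16 degrees, less where a joint would pass 70% of its speed; a pose out of reach is approached as far as the arm can. A call is refused whole if a number of a shift passes 41.7 or a number of a turn 7.16, either way. A call with a gripper value outside its range is refused whole. The fingers move at their own pace and stop on an object; "squeeze" is the grip in N (left out, the last holds). Time passes only in rows, so rows that do not move let the fingers close. It gives the time, the measured TCP pose, the force, the opening and the grip force at its end, in the units of the state.
- arm.get_state(): the state, without advancing time (a new reading comes with each control period).
- arm.grab_frame(name): name is "scene" or "top" or "wrist"; returns a dict with "color" (480x640x3 uint8, red, green, blue), "K" (3x3 intrinsics, pixels), "position" and "orientation" of the camera in the world. Camera axes: x right, y down, z forward; pixel columns grow to the right and rows downward; lengths in m; the calibration is good to about 2 mm. A picture is of the moment at which its call begins. There is no depth.
- arm.job_done(): hands the job in; it is judged then, once.
Trained networks look in a picture, given as the dict that the camera call returned (one of the last four; its "shot" number tells which), for a name from the list of things; names that differ only in an ending like _2 or _b are one class to them, and where a whole thing is asked for, a point or a joint stands for the part that bears it (a point fixed in the world has none). Each returns a list of dicts, best first, with "conf" (0 to 1); they miss things now and then, are a little off and sometimes report something else, mostly with a low value. They report only what shows in the picture. A call takes as long as a camera call. They do not tell look-alikes from the thing itself.
- arm.recognise(query, picture): "at" ([x, y, z] in m, in the coordinates of the camera as it stood for that picture, good to about 4 mm: the middle of the surface that is visible of it).
The state is a dict: "t": time; "q": joint angles; "qd": joint speeds; "joint_efforts": joint torques, N m; "eef_pos": TCP position; "ee_rot": TCP orientation; "force": force on the tool from outside, world axes, zero at the start; "moment": the same for the moment, N m; "width": finger opening in m; "gripper_force": force on a finger pad.
Only numpy, scipy, OpenCV 4.12 (cv2) and the standard library are available. Lean on these libraries where they do the work, as an engineer would, in place of code of your own. Each camera call takes 0.05 s, during which the arm holds its last target. There are 200 camera calls.

## Working session

There is one attempt and no reset: what is moved stays moved. The work goes in short steps, Python scripts to look and compute and a tool call to move; the robot and the scene stay as the last step left them, time stands still between calls to the robot, and variables do not carry over. Pictures are saved under pics/ and viewed, at most 10 in all, crops included, and the job is handed in when it is done.

Besides the shell and the picture viewer there is one more tool, called after ">>>" as name(argument=value, ...) on one line, values as JSON. servo_tool: Moves the arm, as the interface text tells. Its arguments: {"type":"object","properties":{"deltas":{"type":"array","items":{"type":"array","items":{"type":"number"}}},"squeeze":{"type":"number"}},"required":["deltas"]}

```bash
mkdir -p pics; cat > h.py <<'E'
from station import arm
import numpy as np, cv2
from scipy.spatial.transform import Rotation as R
def rot(o):
    o=np.array(o,float)
    return o if o.shape==(3,3) else (R.from_euler('xyz',o).as_matrix() if o.size==3 else R.from_quat(o).as_matrix())
def w(f,p): return rot(f['orientation'])@np.array(p)+np.array(f['position'])
def px(f,P):
    c=rot(f['orientation']).T@(np.array(P)-f['position']); u=f['K']@c; return u[:2]/u[2]
def ray(f,uv,z):
    d=rot(f['orientation'])@np.linalg.solve(f['K'],[uv[0],uv[1],1]); p=np.array(f['position']); return p+d*(z-p[2])/d[2]
def save(n,im): cv2.imwrite('pics/'+n,im[:,:,::-1])
E
python3 - <<'E'
from h import *
np.set_printoptions(precision=4,suppress=True)
s=arm.get_state(); print(s['t'],s['eef_pos'],s['ee_rot'],s['width'])
for c in ('top','scene'):
    f=arm.grab_frame(c); save(c+'0.png',f['color']); print(c,f['position'],f['orientation'],f['K'].tolist() if hasattr(f['K'],'tolist') else f['K'])
    for n in ('ledge_deck','round_insert_center','slot_insert_center','adaptor_ring','sample_puck_4','objective_2x'):
        for d in arm.recognise(n,f): 
            P=w(f,d['at']); print(n,round(d['conf'],2),P,px(f,P))
E
```

```text
0.0 [ 0.212  -0.6403  0.2256] [ 3.14   -0.0001 -2.822 ] 0.08768375839086817
top [0.326  0.1242 1.2657] [-2.9888  0.0137 -1.5428] [[601.646015135133, 0.0, 317.54624604926806], [0.0, 601.646015135133, 227.85981040611574], [0.0, 0.0, 1.0]]
ledge_deck 0.64 [0.4701 0.0473 0.0503] [365.5656 249.8256]
round_insert_center 0.7 [0.622  0.1525 0.0069] [316.2398 180.456 ]
round_insert_center 0.58 [0.452  0.1533 0.0555] [313.0918 257.0611]
round_insert_center 0.33 [0.4672 0.0465 0.0508] [365.9953 251.2218]
slot_insert_center 0.95 [ 0.4795 -0.055   0.054 ] [416.3711 246.3401]
adaptor_ring 0.81 [0.3833 0.0761 0.0123] [349.7885 293.2131]
sample_puck_4 0.62 [0.4498 0.151  0.0601] [314.167  257.9247]
sample_puck_4 0.5 [ 0.4172 -0.0709  0.0191] [421.4687 278.5135]
sample_puck_4 0.47 [ 0.5379 -0.1952  0.0127] [480.3731 222.8651]
sample_puck_4 0.41 [0.4711 0.045  0.0495] [366.7114 249.4157]
objective_2x 0.79 [0.4043 0.3119 0.0392] [234.8953 279.0877]
scene [0.0517 0.5421 0.7191] [-2.4137 -0.0106 -2.308 ] [[449.8656614801497, 0.0, 317.6875517747984], [0.0, 449.8656614801497, 236.92583400643562], [0.0, 0.0, 1.0]]
ledge_deck 0.9 [0.4599 0.0734 0.0521] [350.146  228.7123]
round_insert_center 0.77 [0.6229 0.1562 0.0102] [269.2849 219.3415]
round_insert_center 0.59 [0.4559 0.1563 0.062 ] [321.3395 247.5164]
slot_insert_center 0.97 [ 0.4878 -0.0544  0.0631] [383.1898 189.3257]
adaptor_ring 0.73 [0.3816 0.0838 0.0092] [372.8191 267.3709]
sample_puck_4 0.6 [ 0.534  -0.1953  0.0141] [405.6976 168.7519]
sample_puck_4 0.56 [ 0.4203 -0.0614  0.0206] [406.1373 218.2295]
objective_2x 0.97 [0.4039 0.3163 0.0419] [273.4224 318.9347]
```

```bash
python3 - <<'E'
import cv2
a=cv2.imread('pics/top0.png')[150:330,200:520]; cv2.imwrite('pics/c1.png',cv2.resize(a,None,fx=2.5,fy=2.5,interpolation=cv2.INTER_CUBIC))
E
```

```text
(no output)
```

View pics/c1.png

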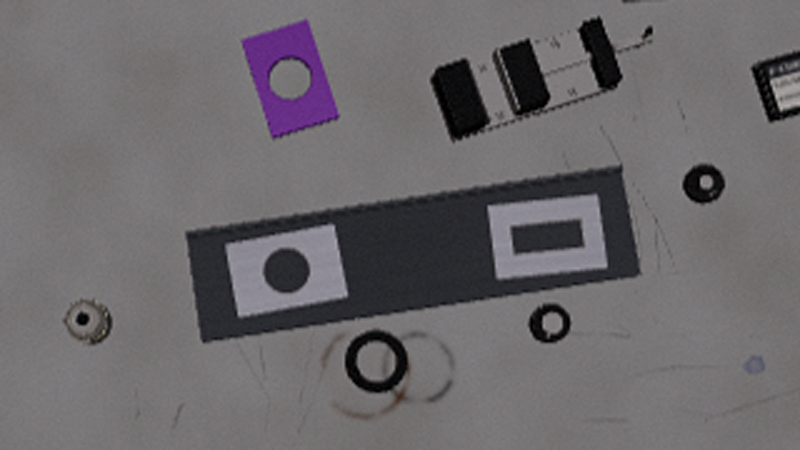

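View pics/scene0.png

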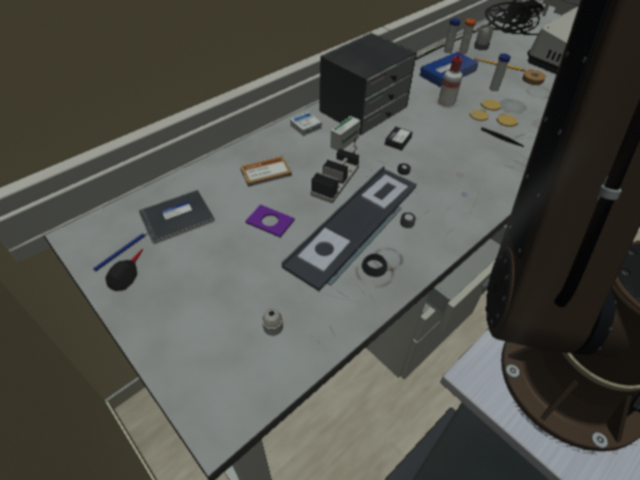

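The top crop shows three candidates, in crop pixels:
- A bare-metal plate with a round hole on the left half of the ledge, at (287,270), which is full-frame (315,258).
- A slotted plate on the right half, at (547,237).
- A purple round-hole plate on the bench, at (290,78).

The bare-metal round one on the ledge fits the description. The purple one is the look-alike, and it lies off the ledge. Next I measure edges in pixels, with the target enlarged.

```bash
python3 - <<'E'
from h import *
np.set_printoptions(precision=4,suppress=True)
f=arm.grab_frame('top'); im=f['color']; 
g=cv2.cvtColor(im,cv2.COLOR_RGB2GRAY)
save('c2.png',cv2.resize(im[230:290,265:355],None,fx=8,fy=8,interpolation=cv2.INTER_CUBIC))
def rect(mask,seed,z,name):
    n,l,st,c=cv2.connectedComponentsWithStats(mask.astype(np.uint8),connectivity=4)
    k=l[seed[1],seed[0]]; cs,_=cv2.findContours((l==k).astype(np.uint8),0,cv2.CHAIN_APPROX_NONE)
    P=np.array([ray(f,p,z)[:2] for p in max(cs,key=len)[:,0]])*1000
    r=cv2.minAreaRect(P.astype(np.float32)); print(name,st[k],r); print(cv2.boxPoints(r)); return r
print(g[258,270:380:4])
m=g>115
for s,n in (((296,258),'round'),((400,247),'slot')):
    print(g[s[1],s[0]]); 
    rect((g>(int(g[s[1],s[0]])+62)//2),s,.057,n)
print('deck g',g[250,366], g[300,300])
d=g<(int(g[250,366])+int(g[300,300]))//2
d|=g>125
rect(cv2.morphologyEx(d.astype(np.uint8),cv2.MORPH_OPEN,np.ones((5,5))),(366,250),.05,'deck')
E
```

```text
[120 119  42  41  42  42 137 138 143  39  41  42  43  40 143 143 143  41
  42  43  40  42  44  42  38  41  41  42]
137
round [ 290  240   49   37 1045] ((450.45782470703125, 151.2662353515625), (60.037109375, 89.47352600097656), 12.024460792541504)
[[411.7779 188.7677]
 [430.4179 101.2573]
 [489.1377 113.7648]
 [470.4978 201.2752]]
144
slot [395 228  48  33 971] ((483.73046875, -58.742008209228516), (59.49977111816406, 89.48706817626953), 7.560216903686523)
[[ 448.3524  -18.3016]
 [ 460.126  -107.0107]
 [ 519.1085  -99.1825]
 [ 507.3349  -10.4733]]
deck g 40 121
deck [ 275  217  181   69 7578] ((467.6837158203125, 49.36784362792969), (91.15132141113281, 360.31219482421875), 10.245254516601562)
[[ 390.7918  218.5452]
 [ 454.8777 -136.0219]
 [ 544.5756 -119.8096]
 [ 480.4897  234.7576]]
```

View pics/c2.png

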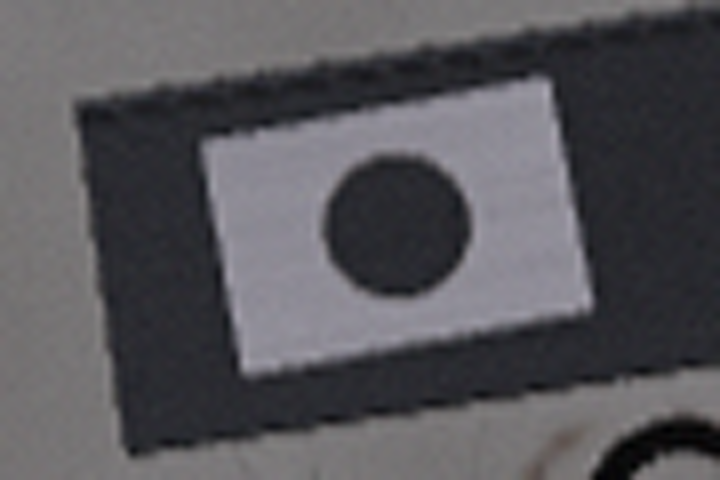

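```bash
cat >> h.py <<'E'
from scipy.linalg import logm
def T(p,yaw):
    M=np.eye(4); M[:3,:3]=R.from_euler('xyz',[np.pi,0,yaw],).as_matrix(); M[:3,3]=p; return M
def now():
    s=arm.get_state(); M=np.eye(4); M[:3,:3]=rot(s['ee_rot']); M[:3,3]=s['eef_pos']; return M
DY=np.deg2rad(10.24); C=np.array([.4677,.0494])
ex=np.array([np.cos(DY),np.sin(DY)]); ey=np.array([-np.sin(DY),np.cos(DY)])
def goal(x,y,z): return T(np.r_[C+ex*x/1000+ey*y/1000,z/1000],DY-np.pi/2)
def twist(G,n):
    L=np.real(logm(np.linalg.inv(now())@G)); return np.r_[L[:3,3]*1000, np.rad2deg([L[2,1],L[0,2],L[1,0]])]/n
def deck(): 
    M=now(); d=(M[:2,3]-C)*1000; return d@ex,d@ey,M[2,3]*1000, np.rad2deg(np.arctan2(M[1,0],M[0,0])-DY)+90
E
python3 - <<'E'
from h import *
np.set_printoptions(precision=2,suppress=True)
print(deck(), twist(goal(1,20,200),24))
E
```

```text
(np.float64(-374.15663731682497), np.float64(-633.7501819932971), np.float64(226.57043407909293), np.float64(-81.91924457388689)) [-33.61   6.6    1.11  -0.    -0.    -3.41]
```

>>> servo_tool(deltas=[[0.7,-33.6,6.6,1,0,0,-3.41],[0.7,-33.6,6.6,1,0,0,-3.41],[0.7,-33.6,6.6,1,0,0,-3.41],[0.7,-33.6,6.6,1,0,0,-3.41],[0.7,-33.6,6.6,1,0,0,-3.41],[0.7,-33.6,6.6,1,0,0,-3.41],[0.7,-33.6,6.6,1,0,0,-3.41],[0.7,-33.6,6.6,1,0,0,-3.41],[0.7,-33.6,6.6,1,0,0,-3.41],[0.7,-33.6,6.6,1,0,0,-3.41],[0.7,-33.6,6.6,1,0,0,-3.41],[0.7,-33.6,6.6,1,0,0,-3.41],[0.7,-33.6,6.6,1,0,0,-3.41],[0.7,-33.6,6.6,1,0,0,-3.41],[0.7,-33.6,6.6,1,0,0,-3.41],[0.7,-33.6,6.6,1,0,0,-3.41],[0.7,-33.6,6.6,1,0,0,-3.41],[0.7,-33.6,6.6,1,0,0,-3.41]])

```text
t: 2.25
eef_pos: [0.5201, -0.1387, 0.2087]
ee_rot: [-3.141, 0.0, -1.747]
force: [0.7, 0.6, -0.2]
width: 0.0133
gripper_force: 0.0
```

```bash
python3 - <<'E'
from h import *
np.set_printoptions(precision=2,suppress=True)
print(deck(), twist(goal(1,20,120),6), arm.get_state()['width'])
E
```

```text
(np.float64(18.1111432589719), np.float64(-194.4067474578488), np.float64(208.68418236056652), np.float64(-20.363389387574244)) [-34.85   9.18  14.78  -0.    -0.    -3.39] 0.013320266933433859
```

>>> servo_tool(deltas=[[0.7,-34.5,9,14.5,0,0,-3.4],[0.7,-34.5,9,14.5,0,0,-3.4],[0.7,-34.5,9,14.5,0,0,-3.4],[0.7,-34.5,9,14.5,0,0,-3.4],[0.7,-34.5,9,14.5,0,0,-3.4],[0.7,-34.5,9,14.5,0,0,-3.4],[0.7,0,0,0,0,0,0],[0.7,0,0,0,0,0,0]])

```text
t: 2.92
eef_pos: [0.4718, 0.0686, 0.1212]
ee_rot: [3.141, -0.0, -1.391]
force: [-0.2, 0.1, 0.2]
width: 0.0129
gripper_force: 0.0
```

```bash
python3 - <<'E'
from h import *
np.set_printoptions(precision=2,suppress=True)
print(deck(), twist(goal(1,28,53.5),1))
f=arm.grab_frame('wrist'); save('w1.png',f['color'])
E
```

```text
(np.float64(7.452330218081676), np.float64(18.21377657543948), np.float64(121.22249013171226), np.float64(0.08506910928571187)) [-9.8   6.42 67.72  0.05 -0.02  0.09]
```

View pics/w1.png

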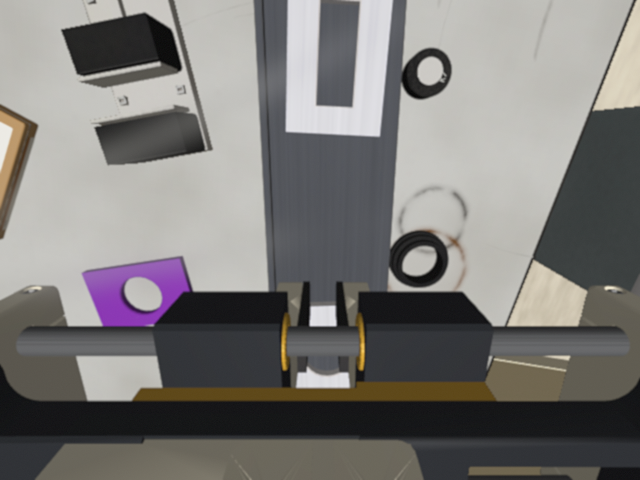

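The wrist view shows the fingers centred over bare deck. The slotted plate is well behind them, around (338,70), and the round plate lies under and ahead of them. Next is the descent behind its trailing edge.

>>> servo_tool(deltas=[[0.7,-2,1.6,20,0,0,0],[0.7,-2,1.6,20,0,0,0],[0.7,-2,1.6,12,0,0,0],[0.7,-2,1.6,9,0,0,0],[0.7,0,0,4,0,0,0],[0.7,0,0,2.5,0,0,0],[0.7,0,0,0,0,0,0],[0.7,0,0,0,0,0,0]])

```text
t: 3.63
eef_pos: [0.4655, 0.0739, 0.0547]
ee_rot: [-3.141, 0.0, -1.395]
force: [0.2, 0.9, -0.5]
width: 0.0134
gripper_force: 0.0
```

```bash
python3 - <<'E'
from h import *
np.set_printoptions(precision=2,suppress=True)
print(deck(), twist(goal(1,95,53.5),1))
E
```

```text
(np.float64(2.1917486570990143), np.float64(24.51062790881062), np.float64(54.66412645419344), np.float64(-0.15988315337780534)) [-70.49   1.29   1.17  -0.06   0.02  -0.16]
```

>>> servo_tool(deltas=[[0.7,-5,0.6,0.6,0,0,0],[0.7,-5,0.6,0.6,0,0,0],[0.7,-5,0,0,0,0,0],[0.7,-5,0,0,0,0,0],[0.7,-4,0,0,0,0,0],[0.7,-4,0,0,0,0,0],[0.7,-4,0,0,0,0,0],[0.7,-4,0,0,0,0,0],[0.7,-4,0,0,0,0,0],[0.7,-4,0,0,0,0,0],[0.7,-4,0,0,0,0,0],[0.7,-4,0,0,0,0,0],[0.7,-4,0,0,0,0,0],[0.7,-4,0,0,0,0,0],[0.7,-4,0,0,0,0,0],[0.7,-3,0,0,0,0,0],[0.7,-2,0,0,0,0,0],[0.7,0,0,0,0,0,0],[0.7,0,0,0,0,0,0]])

```text
t: 5.22
eef_pos: [0.4515, 0.142, 0.0528]
ee_rot: [-3.141, 0.0, -1.394]
force: [0.8, 0.4, -0.5]
width: 0.0128
gripper_force: 0.0
```

```bash
cat > look.py <<'E'
from h import *
import sys
np.set_printoptions(precision=2,suppress=True)
print(deck(), arm.get_state()['force'])
for cam in ('top','scene'):
    f=arm.grab_frame(cam); 
    a=px(f,np.r_[C+ey*.17,.055]).astype(int); im=f['color'][max(a[1]-60,0):a[1]+60,a[0]-75:a[0]+75]
    save(cam+sys.argv[1]+'.png',cv2.resize(im,None,fx=4,fy=4,interpolation=cv2.INTER_CUBIC)); print(cam,'crop origin',a-[75,60])
    if cam=='top':
        g=cv2.cvtColor(f['color'],cv2.COLOR_RGB2GRAY); hsv=cv2.cvtColor(f['color'],cv2.COLOR_RGB2HSV)
        m=((g>128)).astype(np.uint8); n,l,st,c=cv2.connectedComponentsWithStats(m,connectivity=4)
        for k in range(1,n):
            if st[k,4]>200:
                cs,_=cv2.findContours((l==k).astype(np.uint8),0,cv2.CHAIN_APPROX_NONE)
                P=np.array([ray(f,p,.057)[:2]-C for p in max(cs,key=len)[:,0]])*1000; D=np.c_[P@ex,P@ey]
                if abs(D).max()<260: print(st[k],cv2.minAreaRect(D.astype(np.float32)),D.min(0),D.max(0))
E
python3 look.py A
```

```text
(np.float64(0.5580535070014443), np.float64(93.98715511558015), np.float64(52.79124610725369), np.float64(-0.12647020394139474)) [ 0.76  0.4  -0.47]
top crop origin [206 203]
[418 174  21  19 225] ((118.00846862792969, -148.9129638671875), (25.64805030822754, 44.24624252319336), 9.896416664123535) [ 101.91 -171.31] [ 134.4  -129.21]
[395 228  48  33 952] ((-3.4398269653320312, -109.24948120117188), (88.9621353149414, 59.506805419921875), 87.2979736328125) [ -34.54 -154.63] [ 28.11 -63.7 ]
scene crop origin [228 212]
```

```bash
python3 -c "
import cv2,numpy as np
m=np.vstack([cv2.imread('pics/topA.png'),cv2.imread('pics/sceneA.png')]);cv2.imwrite('pics/mA.png',cv2.resize(m,None,fx=.62,fy=.62))"
```

```text
(no output)
```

View pics/mA.png

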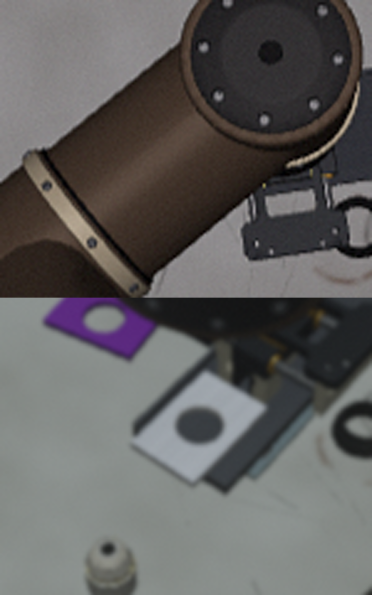

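The top view is covered by the arm. The scene view shows the plate flat, fairly square, and overhanging the left end a little. I'll measure it there against the deck edge taken from the same camera.

```bash
cat > sc.py <<'E'
from h import *
np.set_printoptions(precision=2,suppress=True)
f=arm.grab_frame('scene')
def todeck(cs,z): 
    P=np.array([ray(f,p,z)[:2]-C for p in cs])*1000; return np.c_[P@ex,P@ey].astype(np.float32)
def comp(m,seed):
    n,l=cv2.connectedComponents(m.astype(np.uint8),connectivity=4); k=l[seed[1],seed[0]]
    c,_=cv2.findContours((l==k).astype(np.uint8),0,cv2.CHAIN_APPROX_NONE); return max(c,key=len)[:,0]
g0=cv2.imread('pics/scene0.png',0); g=cv2.cvtColor(f['color'],cv2.COLOR_RGB2GRAY)
# rectified deck-plane view (1 px = 0.5 mm), x right = deck y from 0..260, rows = deck x 80..-80
def warp(im,z):
    q=np.float32([(80,0),(80,260),(-80,260),(-80,0)]); s=np.float32([px(f,np.r_[C+ex*a/1e3+ey*b/1e3,z]) for a,b in q])
    d=np.float32([(0,0),(520,0),(520,320),(0,320)]); return cv2.warpPerspective(im,cv2.getPerspectiveTransform(s,d),(520,320))
r0=warp(g0,.05); r1=warp(g,.057)
def edges(r,rows,lo,hi,sgn):
    out=[]
    for x in rows:
        p=cv2.blur(r,(5,5))[int((80-x)*2),:].astype(float); d=np.gradient(p)*sgn; i=np.argmax(d[lo*2:hi*2])+lo*2; out.append(i/2)
    return np.array(out)
print('deck end y (scene0)',edges(r0,range(-35,36,10),160,200,1))
print('plate0 lead',edges(warp(g0,.057),range(-20,21,10),130,165,-1))
rows=range(-24,25,6); e=edges(r1,rows,150,235,-1); print('plate lead',e,'tilt deg',np.rad2deg(np.polyfit(rows,e,1)[0]))
p=cv2.blur(r1,(5,5)).astype(float)
for y in (150,165,175): 
    c=np.gradient(p[:,y*2]); print('side x at y',y, 80-np.argmax(c[40:160])/2-20, 80-np.argmin(c[160:300])/2-80)
cv2.imwrite('pics/rect.png',np.vstack([r0,r1])[:, :])
E
python3 sc.py
```

```text
deck end y (scene0) [184.  184.5 184.  183.5 184.5 184.5 184.  184. ]
plate0 lead [147.  147.  148.  148.  147.5]
plate lead [193.5 193.5 193.  193.5 192.5 194.  193.  193.5 193. ] tilt deg -0.23873241463785808
side x at y 150 38.0 -23.5
side x at y 165 38.0 -23.5
side x at y 175 38.5 -23.5
```

View pics/rect.png

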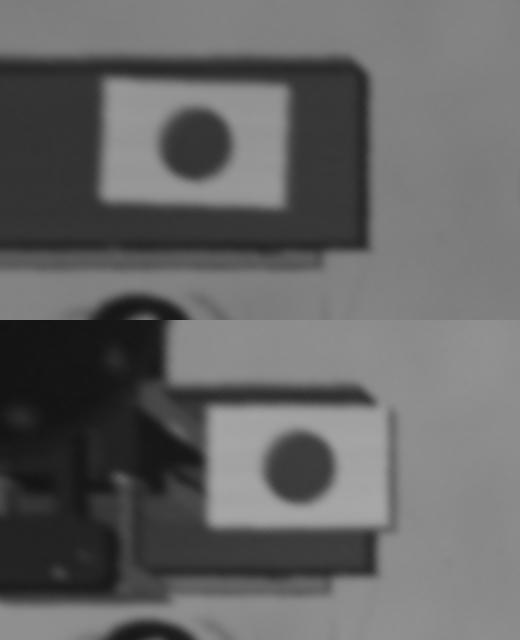

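The rectified scene view shows the leading edge at about y = 193.5 mm against a deck end of about 180 mm. That is about 13.5 mm of overhang with a tilt of 0.2°, so I push about 16.5 mm more.

>>> servo_tool(deltas=[[0.7,-2,0,0,0,0,0],[0.7,-3,0,0,0,0,0],[0.7,-3,0,0,0,0,0],[0.7,-3,0,0,0,0,0],[0.7,-2.5,0,0,0,0,0],[0.7,-2,0,0,0,0,0],[0.7,-1,0,0,0,0,0],[0.7,0,0,0,0,0,0],[0.7,0,0,0,0,0,0]])

```text
t: 6.12
eef_pos: [0.4487, 0.1581, 0.0529]
ee_rot: [-3.141, 0.0, -1.394]
force: [-0.2, 0.1, -0.7]
width: 0.0132
gripper_force: 0.0
```

```bash
sed -i 's/^print(.side x/#&/' sc.py; python3 sc.py; python3 -c "
from h import *; print(deck())"
```

```text
deck end y (scene0) [184.  184.5 184.  183.5 184.5 184.5 184.  184. ]
plate0 lead [147.  147.  148.  148.  147.5]
plate lead [209.5 209.5 209.5 152.  150.  150.  150.  210.  209.5] tilt deg -19.019015699481535
side x at y 150 38.0 -23.5
side x at y 165 37.5 -24.5
side x at y 175 38.5 -23.0
(np.float64(0.6767425561145354), np.float64(110.30084320055205), np.float64(52.92035985602522), np.float64(-0.12920053965152078))
```

The lead edge is now at about 209.6 mm, so the overhang is about 30 mm. The 150 readings are the hole's edge. Next I back off, lift, and swing clear.

>>> servo_tool(deltas=[[0.7,3,0,0,0,0,0],[0.7,6,0,0,0,0,0],[0.7,8,0,0,0,0,0],[0.7,8,0,0,0,0,0],[0.7,0,0,-10,0,0,0],[0.7,0,0,-25,0,0,0],[0.7,0,0,-35,0,0,0],[0.7,0,0,-35,0,0,0],[0.7,10,0,-30,0,0,0],[0.7,30,0,-10,0,0,2],[0.7,33,-5,0,0,0,3.4],[0.7,33,-5,0,0,0,3.4],[0.7,33,-5,0,0,0,3.4],[0.7,33,-5,0,0,0,3.4],[0.7,33,-5,0,0,0,3.4],[0.7,33,-5,0,0,0,3.4],[0.7,33,-5,0,0,0,3.4],[0.7,33,-5,0,0,0,3.4],[0.7,20,0,0,0,0,0],[0.7,0,0,0,0,0,0]])

```text
t: 7.83
eef_pos: [0.4739, -0.1922, 0.1974]
ee_rot: [3.14, -0.001, -1.908]
force: [0.1, 0.2, -0.6]
width: 0.0136
gripper_force: 0.0
```

```bash
python3 look.py B; python3 -c "
import cv2,numpy as np
cv2.imwrite('pics/mB.png',np.hstack([cv2.imread('pics/topB.png'),cv2.imread('pics/sceneB.png')])[:,::1][::1] if 0 else cv2.resize(np.vstack([cv2.imread('pics/topB.png'),cv2.imread('pics/sceneB.png')]),None,fx=.62,fy=.62))"
```

```text
(np.float64(-36.87157244236322), np.float64(-238.88129128958303), np.float64(197.44836292145516), np.float64(-29.57919883799873)) [ 0.13  0.19 -0.63]
top crop origin [206 203]
scene crop origin [228 212]
```

View pics/mB.png

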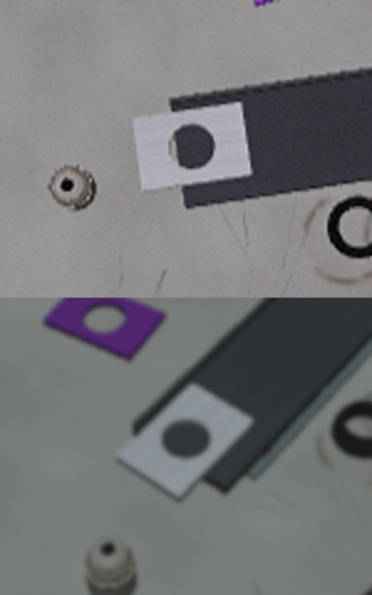

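The top view shows the round plate flat and square, with its left edge at crop x ≈ 138, the deck end at ≈ 176 and its right edge at ≈ 246. That is about 31 of 90 mm overhanging. The objective, ring and purple plate are unmoved, and the hand is clear.

```bash
python3 -c "
from station import arm; print(arm.job_done())"
```

```text
the job is handed in; nothing more can be done
None
```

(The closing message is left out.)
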